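# Set up the turntable for a stylus change

## Task

I want to change the stylus on the turntable: tip all the little stylus cases out of the ceramic tumbler into the walnut tray so that I can choose one, and stand the empty tumbler upright on the coaster it came from. Then raise the turntable's clear dust cover and hold it open at 35 degrees while I work: its hinges are slack and it falls shut when let go, so do not let it drop, and finish still holding it there. Leave everything else on the benchtop where it is.

Things in the scene. Friction and masses are not known exactly. Their poses are not given: they have to be found in the camera images.
- tumbler: Plain white ceramic tumbler without a handle, 92 mm high, outer diameter 60 mm at the foot widening evenly to 69 mm at the rim, wall 4 mm, about 220 g (varies by a fifth). Origin at the centre of its underside, z up along its axis to the mouth. It starts standing on one of the two coasters with the five stylus cases lying in it (they fill about the lower half).
- case1: One of five alike small hard-plastic stylus cases, a grey block 22 x 16 x 13 mm with a black seam, 11 g. Origin at the centre of its underside, x along its length. They start in the tumbler.
- case2: One of five alike small hard-plastic stylus cases, a grey block 22 x 16 x 13 mm with a black seam, 11 g. Origin at the centre of its underside, x along its length. They start in the tumbler.
- case3: One of five alike small hard-plastic stylus cases, a grey block 22 x 16 x 13 mm with a black seam, 11 g. Origin at the centre of its underside, x along its length. They start in the tumbler.
- case4: One of five alike small hard-plastic stylus cases, a grey block 22 x 16 x 13 mm with a black seam, 11 g. Origin at the centre of its underside, x along its length. They start in the tumbler.
- case5: One of five alike small hard-plastic stylus cases, a grey block 22 x 16 x 13 mm with a black seam, 11 g. Origin at the centre of its underside, x along its length. They start in the tumbler.
- tray: Fixed shallow walnut tray, outside 140 (x) x 200 (y) x 26 mm high, walls and floor 6 mm thick. Origin at the centre of its underside on the benchtop.
- coaster_cup: Fixed round walnut coaster, diameter 96 mm, 9 mm thick, under the tumbler at the start. Origin at the centre of its underside, on the benchtop.
- coaster_weight: The other walnut coaster, the same size and also fixed; the record weight stands on it. Origin at the centre of its underside.
- turntable: Fixed turntable, 415 wide (y) x 320 deep (x), wooden plinth with its top 58 mm above the benchtop; with the closed clear dust cover it stands 119 mm high. Its front (-x of its own frame) faces the robot. Origin under its centre on the benchtop.
- cover (a joint): Opening angle of the dust cover in radians: 0 closed, growing as its front edge rises; 35 degrees = 0.611; stop at 1.25. The hinges are free, with no spring or catch: the cover drops shut unless held. About 4 N upwards at its front handle lifts it.
- dust_cover: The dust cover: a box-shaped clear acrylic lid 318 deep x 413 wide x 59 mm high, 3 mm walls, open below, about 0.8 kg (varies by a fifth), hinged along the plinth's rear edge: the hinge line runs along the turntable's y, 158 mm behind (+x of) the turntable's centre and 60 mm above the benchtop. Origin at the middle of its front lower edge, 318 mm before the hinge line; axes turn with it.
- cover_handle (a point): Grip point in the cover's front lift handle: an aluminium block 40 wide (y) x 10 thick (z) that juts 30 mm forward (-x) from the middle of the front wall, low down. Point: centre of width and thickness, 17 mm before the wall (flush with the plinth), 335 mm before the hinge line; 69 mm high when closed. Pinch its 40 mm width from above; it may turn between the pads. Axes turn with the cover.
- weight: Bystander: aluminium record weight, diameter 76 mm, 50 mm high, with a narrower knob, 0.42 kg, standing on the other coaster. Origin under its centre.
- tub: Bystander: closed rectangular plastic tub with a white clip-on lid, 96 x 72 x 49 mm, in front of the turntable. Origin under its centre.
- brush: Bystander: black record brush 98 x 28 x 29 mm, beside the turntable on the left. Origin under its centre.
- adaptor: Bystander: aluminium single-record adaptor, a domed disc of 38 mm diameter, 12 mm high. Origin under its centre.
- mill: Bystander: turned light-wood pepper mill, 56 mm in diameter, 160 mm high, on the right. Origin under its centre.
- espresso: Bystander: small white espresso cup with a handle, 62 mm in diameter, 55 mm high, far left. Origin under its centre.

How it is judged:
By the outcome, as a careful person would: the job done as asked, in the order asked, and still so for the second after the job is handed in, while the arm keeps its last pose, push and grip.
It also fails if it takes over 72 s, if anything falls off the work surface, if the arm or the gripper's body presses on something with over 40 N, if the wrist force passes 120 N, or if a joint passes its speed limit or range.

## Robot

A 6-joint arm with a two-finger parallel gripper is mounted at the origin on the work surface. World frame = base frame: x ahead of the robot, y to its left, z up, the work surface at z = 0. Lengths are in m, angles in rad, forces in N, time in s.
With the tool pointing down it reaches from about 0.35 to 0.725 m from the base axis. Payload 4.3 kg.
Tool frame: the origin (TCP) lies at the very end of the fingers, on their centre line; the grasp point (between the pads) lies ctrl.grip_point_offset behind it (ctrl.grip_point_offset is the distance from the TCP to the grasp point, in m); z points along the fingers, y is the line along which they close (so a half turn about z gives the same grasp; the last joint's range is limited). The gripper opens to 85 mm and grips with 20 to 120 N. Pads are 22 mm wide; open, the fingers measure 114 mm over their backs; the gripper's body (76 mm by 85 mm) begins 54 mm behind the grasp point. The pads swing forward as they close: fully open they stand 13 mm farther back than shut.
Start: joints at [-1.353, 0.377, 0.081, 1.274, 0, 1.46], TCP at [0.185, -0.544, 0.231] pointing down, gripper open.
Joint ranges: [-2.72, 2.72], [-0.84, 1.66], [-1.02, 1.22], [-1.77, 2.12], [-1.37, 1.28], [-3.14, 3.14]. Speed limits (rad/s): [2.57, 2.57, 3.14, 3.14, 3.14, 3.14].

## Interface

Orientations are given as a unit quaternion [w, x, y, z].
In Python, from bench import ctrl gives the robot as it stands.
- The arm moves only by the shell command python3 nudge.py 'ROWS' [FORCE]. ROWS is rows parted by semicolons, their numbers by spaces, 1 to 8 of them, each of 7 numbers: the opening from 0.0 (shut) to 1.0 (fully open), then dx, dy, dz in m, then a rotation vector rx, ry, rz in rad; each row is the pose to reach, as a shift and turn from the pose commanded when the command began, along the tool's axes at that moment; what a row does not reach only later rows make up. A row lasts 1/10 s, in which the tool goes at most 0.05 m and 0.15 rad, less where a joint would pass 70% of its speed; a pose out of reach is approached as far as the arm can. The fingers move at their own pace and stop on an object; FORCE is the grip in N (left out, the last holds). Time passes only in rows, so rows that do not move let the fingers close. It prints the time, the measured TCP pose, the force, the opening and the grip force at its end.
- ctrl.state(): the state, without advancing time (a new reading comes with each control period).
- ctrl.capture(name): name is "scene" or "top"; returns the picture (384x512x3 uint8, red, green, blue); there is no depth.
- ctrl.get_calibration(name): a dict with "mtx" (3x3 intrinsics, pixels), "R" (3x3) and "t" (3): a world point X has camera coordinates R X + t. Camera axes: x right, y down, z forward; pixel columns grow to the right and rows downward; lengths in m; the calibration is good to about 2 mm. A picture is of the moment at which its call begins. get_calibration takes no time and is no camera call.
- ctrl.sign_off(): hands the job in; it is judged then, once.
The state is a dict: "time": time; "qpos": joint angles; "dq": joint speeds; "joint_efforts": joint torques, N m; "ee_pos": TCP position; "ee_rot": TCP orientation; "force": force on the tool from outside, world axes, zero at the start; "wrist_torque": the same for the moment, N m; "width": opening from 0.0 (shut) to 1.0 (fully open); "finger_force": force on a finger pad.
Only numpy, scipy, OpenCV 4.12 (cv2) and the standard library are available. Lean on these libraries where they do the work, as an engineer would, in place of code of your own. Each camera call takes 0.05 s, during which the arm holds its last target. There are 200 camera calls.

## Working session

There is one attempt and no reset: what is moved stays moved. The work goes in short steps, Python scripts to look and compute and a shell command to move; the robot and the scene stay as the last step left them, time stands still between calls to the robot, and variables do not carry over. Pictures are saved under pics/ and viewed, at most 10 in all, crops included, and the job is handed in when it is done.

```bash
ls; mkdir -p pics; python3 - <<'E'
from bench import ctrl
import cv2
print(ctrl.state(), ctrl.grip_point_offset)
for n in("scene","top"):
    im=ctrl.capture(n); cv2.imwrite(f"pics/{n}0.png",im[:,:,::-1]); 
    c=ctrl.get_calibration(n); print(n,c)
a=cv2.imread("pics/scene0.png");b=cv2.imread("pics/top0.png")
E
```

```text
bench.py
nudge.py
pics
{'time': 0.0, 'qpos': array([-1.35328251e+00,  3.78076171e-01,  7.96101958e-02,  1.27442425e+00,
        4.76325432e-05,  1.46051043e+00]), 'dq': array([-0.00129667, -0.0012286 ,  0.00080994, -0.00024341,  0.0014172 ,
        0.00083828]), 'joint_efforts': array([ 8.06375374e-04, -4.63607705e+01,  2.69873929e+01,  2.07694550e-02,
        3.61880075e-05,  1.11008512e-05]), 'ee_pos': array([ 0.18500859, -0.54371161,  0.23034734]), 'ee_rot': array([-1.04672276e-03,  9.86597922e-01,  1.63166917e-01, -3.23222589e-05]), 'force': array([ 0.77507253, -0.38738828, -0.7417954 ]), 'wrist_torque': array([-0.04320019, -0.01124599, -0.01889488]), 'finger_force': 0.0, 'width': 1.0022788085447358} 0.0187
scene {'mtx': array([[380.14098443,   0.        , 258.02131756],
       [  0.        , 380.14098443, 192.50297842],
       [  0.        ,   0.        ,   1.        ]]), 'R': array([[ 0.73271001,  0.68051142,  0.00634475],
       [ 0.57133784, -0.61004352, -0.54901728],
       [-0.36974196,  0.40589545, -0.83578691]]), 't': array([-0.37414898, -0.32549657,  1.42322304])}
top {'mtx': array([[387.68881506,   0.        , 255.59644759],
       [  0.        , 387.68881506, 192.9026763 ],
       [  0.        ,   0.        ,   1.        ]]), 'R': array([[ 0.02575283, -0.99963227,  0.0084926 ],
       [-0.99219746, -0.02659613, -0.12180662],
       [ 0.1219877 , -0.00528947, -0.99251752]]), 't': array([-0.09019621,  0.5723787 ,  1.03669369])}
```

View pics/scene0.png

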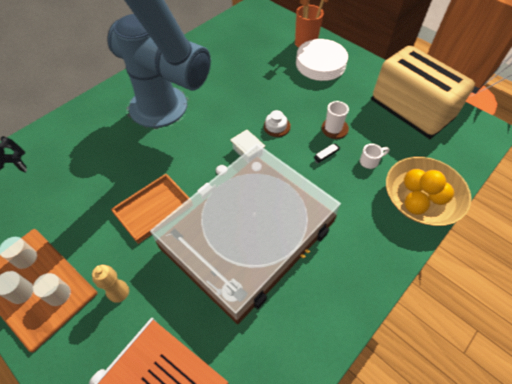

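View pics/top0.png

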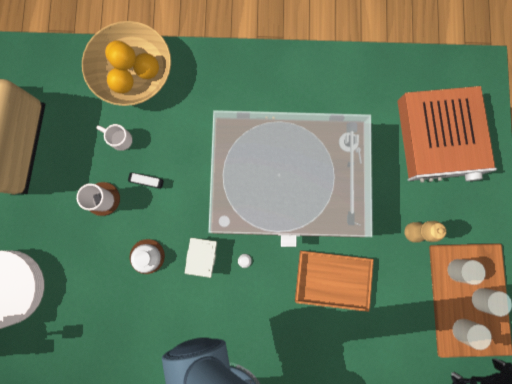

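The top view shows the tumbler at about (97,198), tray (335,280), handle (288,240), tub (200,257), weight (147,256), adaptor (245,261). In the scene view the tumbler is at (336,117), tray (150,208) and handle (205,188). I'll enlarge these areas to measure them.

```bash
cat > h.py <<'E'
import numpy as np, cv2
from bench import ctrl
from scipy.spatial.transform import Rotation as Rn
C={n:ctrl.get_calibration(n) for n in("scene","top")}
def ray(n,p):
    c=C[n]; d=c["R"].T@np.linalg.solve(c["mtx"],[p[0],p[1],1.]); return -c["R"].T@c["t"], d/np.linalg.norm(d)
def plane(n,p,z):
    o,d=ray(n,p); return o+d*(z-o[2])/d[2]
def tri(ps,pt):
    o,d=ray("scene",ps);q,e=ray("top",pt)
    s=np.linalg.lstsq(np.c_[d,-e],q-o,rcond=None)[0]; a=o+d*s[0];b=q+e*s[1]
    return (a+b)/2, np.linalg.norm(a-b)
def proj(n,X):
    c=C[n]; v=c["mtx"]@(c["R"]@np.asarray(X)+c["t"]); return v[:2]/v[2]
def Rt(s=None):
    q=(s or ctrl.state())["ee_rot"]; return Rn.from_quat([q[1],q[2],q[3],q[0]])
E
python3 - <<'E'
import cv2,numpy as np
def crop(n,x0,y0,w,h,k):
    a=cv2.imread(f"pics/{n}0.png")[y0:y0+h,x0:x0+w]; a=cv2.resize(a,None,fx=k,fy=k,interpolation=cv2.INTER_CUBIC)
    for i in range(0,w,10): cv2.putText(a,str(x0+i),(i*k,8),0,.3,(0,255,255),1) if i%20==0 else 0; a[::4,i*k]=(0,255,255)
    for j in range(0,h,10): cv2.putText(a,str(y0+j),(0,j*k+8),0,.3,(0,255,255),1) if j%20==0 else 0; a[j*k,::4]=(0,255,255)
    return a
A=crop("top",70,175,60,50,6);B=crop("scene",310,95,60,50,6)
D=crop("top",280,230,100,85,4);E=crop("scene",105,165,100,85,4)
cv2.imwrite("pics/m1.png",np.vstack([np.hstack([A,B]),np.zeros((0,720,3),np.uint8)]))
cv2.imwrite("pics/m2.png",np.hstack([D,E]))
E
```

```text
(no output)
```

View pics/m1.png

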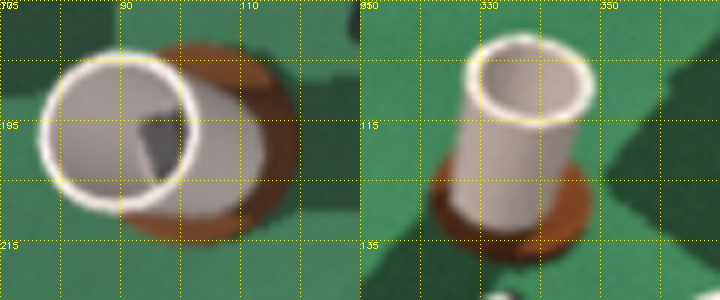

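View pics/m2.png

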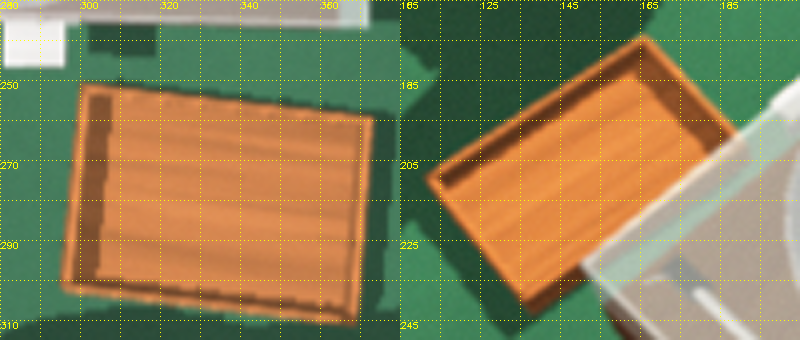

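```bash
python3 - <<'E'
from h import *
np.set_printoptions(precision=4,suppress=True)
rim,e=tri((338.2,108.5),(89.8,196.7)); print("rim",rim,e)
# coaster by colour mask
for n in("top","scene"):
    im=cv2.imread(f"pics/{n}0.png"); hsv=cv2.cvtColor(im,cv2.COLOR_BGR2HSV)
    m=cv2.inRange(hsv,(3,110,30),(18,255,200))
    w=np.zeros_like(m)
    if n=="top": w[175:225,75:125]=255
    else: w[115:145,315:355]=255
    pts=cv2.findNonZero(m&w).reshape(-1,2)
    P=np.array([plane(n,p,.009)[:2] for p in cv2.convexHull(pts).reshape(-1,2)])
    print(n,"coaster circ",cv2.minEnclosingCircle(P.astype(np.float32)))
# rim ring diameter
for a,b in(((76.8,197),(102.8,197)),((89.8,183.2),(89.8,210.3))): print(np.linalg.norm(plane("top",a,rim[2])-plane("top",b,rim[2])))
for s,t in(((166,173.5),(373.5,259)),((111.5,210),(369,311)),((166,173.5),(300,250.5)),((111.5,210),(373.5,259))): print("tray?",tri(s,t))
T=[plane("top",p,.026) for p in((300,250.5),(373.5,259),(369,311),(295,303))]; print(np.array(T),np.mean(T,0))
print([np.linalg.norm(T[i]-T[(i+1)%4]) for i in range(4)])
print("handle top view",[plane("top",p,.074) for p in((280,246.3),(296,246.8))])
print("cover front",[plane("top",p,.119) for p in((209,234),(371.5,237),(371.5,115),(214,111))])
print(tri((258,149),(209,234)),tri((340,206),(214,111)),tri((155,231),(371.5,237)))
for n,p in(("tub",(200,257)),("weight",(147,256)),("adaptor",(245,261)),("mill",(437,231))): print(n,plane("top",p,.05 if n!="mill" else .15))
E
python3 - <<'E'
import cv2,numpy as np
a=cv2.imread("pics/top0.png")[225:285,180:310];b=cv2.imread("pics/scene0.png")[125:215,150:270]
def g(a,x0,y0,k):
    h,w=a.shape[:2];a=cv2.resize(a,None,fx=k,fy=k,interpolation=cv2.INTER_CUBIC)
    for i in range(0,w,10): a[::4,i*k]=(0,255,255);cv2.putText(a,str(x0+i),(i*k,8),0,.3,(0,0,255),1)
    for j in range(0,h,10): a[j*k,::4]=(0,255,255);cv2.putText(a,str(y0+j),(0,j*k+8),0,.3,(0,0,255),1)
    return a
A=g(a,180,225,3);B=g(b,150,125,3);H=max(len(A),len(B))
f=lambda x:cv2.copyMakeBorder(x,0,H-len(x),0,0,0)
cv2.imwrite("pics/m3.png",np.hstack([f(A),f(B)]))
E
```

```text
rim [0.5467 0.3562 0.0965] 0.003256572588294468
top coaster circ ((0.5506201386451721, 0.35582876205444336), 0.04736773669719696)
scene coaster circ ((0.5553089380264282, 0.35371309518814087), 0.04739247262477875)
0.06718711203765541
0.07082273082270026
tray? (array([ 0.4356, -0.2971,  0.2797]), np.float64(0.06953078336812131))
tray? (array([ 0.2631, -0.3899,  0.0176]), np.float64(0.003990398303106495))
tray? (array([ 0.4048, -0.2115,  0.1659]), np.float64(0.06572812656424167))
tray? (array([ 0.3919, -0.3857,  0.1642]), np.float64(0.057973628962893424))
[[ 0.4199 -0.201   0.026 ]
 [ 0.402  -0.4028  0.026 ]
 [ 0.2633 -0.389   0.026 ]
 [ 0.2794 -0.1892  0.026 ]] [ 0.3411 -0.2955  0.026 ]
[np.float64(0.20254913212803563), np.float64(0.1394002228846166), np.float64(0.20052073349892688), np.float64(0.14099730169167227)]
handle top view [array([ 0.4305, -0.1425,  0.074 ]), array([ 0.4303, -0.1845,  0.074 ])]
cover front [array([0.4571, 0.0397, 0.119 ]), array([ 0.4602, -0.3695,  0.119 ]), array([ 0.7779, -0.3729,  0.119 ]), array([0.7769, 0.0395, 0.119 ])]
(array([0.4604, 0.0469, 0.0837]), np.float64(0.008620546043402889)) (array([0.7823, 0.0418, 0.1056]), np.float64(0.002083333851704022)) (array([ 0.465 , -0.3657,  0.1109]), np.float64(0.015145161028447512))
tub [0.3964 0.0689 0.05  ]
weight [0.3955 0.2102 0.05  ]
adaptor [ 0.3889 -0.0515  0.05  ]
mill [ 0.4784 -0.5208  0.15  ]
```

View pics/m3.png

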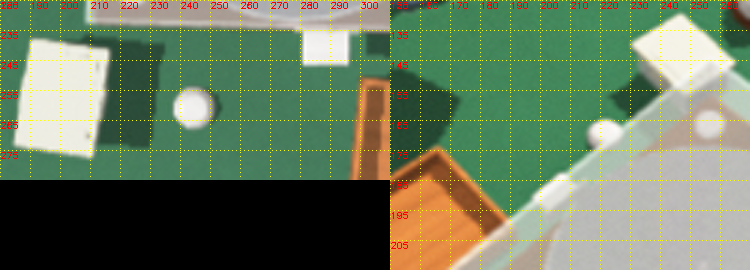

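```bash
cat >> h.py <<'E'
OFF=ctrl.grip_point_offset
def orient(az,pitch,roll=0):
    """degrees: heading, pitch below horizontal, roll about tool z"""
    a,p=np.radians([az,pitch]); z=np.array([np.cos(p)*np.cos(a),np.cos(p)*np.sin(a),-np.sin(p)]); y=np.array([-np.sin(a),np.cos(a),0])
    return Rn.from_matrix(np.c_[np.cross(y,z),y,z])*Rn.from_euler('z',roll,degrees=True)
def delta(g,R,back=0,s=None):
    """shift/turn in tool axes to bring the grasp point to g (drawn back along tool z)"""
    s=s or ctrl.state(); r=Rt(s); z=R.as_matrix()[:,2]
    t=np.asarray(g)+z*(OFF-back); d=r.inv().apply(t-s["ee_pos"]); w=(r.inv()*R).as_rotvec()
    print("d",np.round(d,4),"rv",np.round(w,4),"rows",round(max(np.linalg.norm(d)/.05,np.linalg.norm(w)/.15),1))
E
python3 - <<'E'
from h import *
print(plane("top",(89.8,196.7),.101),plane("scene",(338.2,108.5),.101))
delta((.42,-.08,.30),orient(10,50))
E
```

```text
[0.5451373  0.35294654 0.101     ] [0.54957377 0.35358923 0.101     ]
d [ 0.3837 -0.3617 -0.0545] rv [-1.025  -0.0813 -2.8164] rows 20.0
```

```bash
python3 nudge.py '1 .19 -.18 -.03 -.25 0 -1.1;1 .19 -.18 -.03 -.25 0 -1.1;1 .19 -.18 -.03 -.25 0 -1.1;1 .19 -.18 -.03 -.25 0 -1.1;1 .19 -.18 -.03 -.25 0 -1.1;1 .19 -.18 -.03 -.25 0 -1.1;1 .19 -.18 -.03 -.25 0 -1.1;1 .19 -.18 -.03 -.25 0 -1.1' 50
python3 - <<'E'
from h import *
print(np.round(ctrl.state()["qpos"],3))
delta((.42,.05,.30),orient(15,50))
E
```

```text
time: 0.9
ee_pos: [0.3071, -0.3114, 0.2611]
ee_rot: [0.117, 0.747, 0.654, 0.019]
force: [-0.8, -0.3, 0.1]
width: 1.002
finger_force: 0.0
[-0.988 -0.118 -0.451  1.01   0.07   0.722]
d [ 0.3726  0.0839 -0.0557] rv [-0.6573 -0.1816 -1.833 ] rows 13.0
```

```bash
python3 nudge.py '1 .26 .06 -.05 -.4 -.1 -1.1;1 .26 .06 -.05 -.4 -.1 -1.1;1 .26 .06 -.05 -.4 -.1 -1.1;1 .26 .06 -.05 -.4 -.1 -1.1;1 .26 .06 -.05 -.4 -.1 -1.1;1 .26 .06 -.05 -.4 -.1 -1.1;1 .26 .06 -.05 -.4 -.1 -1.1;1 .26 .06 -.05 -.4 -.1 -1.1'
python3 - <<'E'
from h import *
print(np.round(ctrl.state()["qpos"],3))
delta((.5475,.3545,.072),orient(32.9,35),.12)
E
```

```text
time: 1.7
ee_pos: [0.3945, -0.0555, 0.2893]
ee_rot: [0.28, 0.259, 0.923, 0.044]
force: [0.2, -0.2, 0.4]
width: 0.999
finger_force: 0.0
[-0.435 -0.505 -0.764  0.761  0.17   0.16 ]
d [0.203  0.3165 0.1551] rv [-0.5657 -0.2656 -0.9163] rows 8.1
```

```bash
python3 nudge.py '1 .203 .316 .155 -.566 -.266 -.916;1 .203 .316 .155 -.566 -.266 -.916;1 .203 .316 .155 -.566 -.266 -.916;1 .203 .316 .155 -.566 -.266 -.916;1 .203 .316 .155 -.566 -.266 -.916;1 .203 .316 .155 -.566 -.266 -.916;1 .203 .316 .155 -.566 -.266 -.916;1 .203 .316 .155 -.566 -.266 -.916'
python3 - <<'E'
from h import *
print(np.round(ctrl.state()["qpos"],3))
delta((.5475,.3545,.072),orient(32.9,35),.12)
delta((.5475,.3545,.072),orient(32.9,35),0)
E
```

```text
time: 2.5
ee_pos: [0.5275, 0.2931, 0.2096]
ee_rot: [0.42, -0.254, 0.862, 0.127]
force: [0.9, -0.8, -0.9]
width: 0.997
finger_force: 0.0
[ 0.28  -0.075 -1.018 -0.259  0.235 -0.181]
d [0.083  0.0403 0.0233] rv [ 0.0047 -0.052  -0.0031] rows 1.9
d [0.0768 0.0398 0.1431] rv [ 0.0047 -0.052  -0.0031] rows 3.3
```

```bash
python3 nudge.py '1 .083 .04 .023 .005 -.05 0;1 .083 .04 .023 .005 -.05 0;1 .083 .04 .023 .005 -.05 0;1 .083 .04 .023 .005 -.05 0'
python3 - <<'E'
from h import *
print(np.round(ctrl.state()["qpos"],3))
delta((.5475,.3545,.072),orient(32.9,35),.12)
delta((.5475,.3545,.072),orient(32.9,35),0)
im=np.hstack([ctrl.capture("top")[140:260,40:200],ctrl.capture("scene")[60:180,260:420]])
cv2.imwrite("pics/a1.png",cv2.resize(im[:,:,::-1],None,fx=2.5,fy=2.5,interpolation=cv2.INTER_CUBIC))
E
```

```text
time: 2.9
ee_pos: [0.5301, 0.3368, 0.174]
ee_rot: [0.415, -0.252, 0.865, 0.125]
force: [-0.6, 0.5, 0.1]
width: 0.997
finger_force: 0.0
[ 0.395  0.05  -1.02  -0.386  0.141 -0.106]
d [ 0.0711  0.005  -0.0184] rv [ 0.0013 -0.0644 -0.0072] rows 1.5
d [0.0633 0.0048 0.1014] rv [ 0.0013 -0.0644 -0.0072] rows 2.4
```

View pics/a1.png

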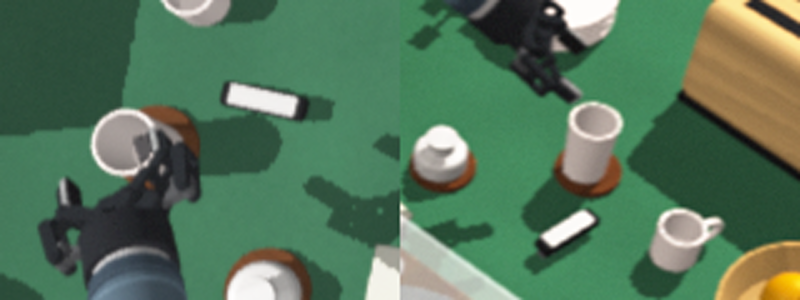

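```bash
cat > kin.py <<'E'
from h import *
from scipy.optimize import least_squares
Q=[[-1.35328,.37808,.07961,1.27442,0,1.4605],[-.988,-.118,-.451,1.01,.07,.722],[-.435,-.505,-.764,.761,.17,.16],[.28,-.075,-1.018,-.259,.235,-.181],[.395,.05,-1.02,-.386,.141,-.106]]
P=[[.18501,-.54371,.23035],[.3071,-.3114,.2611],[.3945,-.0555,.2893],[.5275,.2931,.2096],[.5301,.3368,.174]]
O=[[-.001,.9866,.1632,0],[.117,.747,.654,.019],[.28,.259,.923,.044],[.42,-.254,.862,.127],[.415,-.252,.865,.125]]
B=np.array([[0,0,1],[0,1,0],[-1,0,0.]])  # tool frame in forward arm frame (x fwd,y left,z up)
def fk(q,k):
    r0,h,L1,a,L2,b,d,D=k; E=Rn.from_euler
    A=E('z',q[0]); f=A*E('y',q[1]-q[2]+q[3]); g=f*E('z',q[4])
    p=A.apply([r0+L1*np.sin(q[1]+a)+L2*np.cos(q[1]-q[2]+b),0,h+L1*np.cos(q[1]+a)-L2*np.sin(q[1]-q[2]+b)])+f.apply([d,0,0])+g.apply([D,0,0])
    return p,g*Rn.from_matrix(B)*E('z',q[5])
def fit():
    f=lambda k:np.r_[np.ravel([fk(q,k)[0]-p for q,p in zip(Q,P)]),.01*(k-k0)]
    k0=np.array([0,.16,.3,0,.25,0,.08,.2]); s=least_squares(f,k0); return s.x,s.fun[:15]
K,res=fit()
LO=np.array([-2.72,-.84,-1.02,-1.77,-1.37,-3.14])+.02; HI=np.array([2.72,1.66,1.22,2.12,1.28,3.14])-.02
def gp(q): p,R=fk(q,K); return p-R.as_matrix()[:,2]*OFF,R
E
python3 - <<'E'
from kin import *
np.set_printoptions(precision=4,suppress=True)
print(K,abs(res).max())
for q,o in zip(Q,O): print(np.degrees((Rn.from_quat(np.roll(o,-1)).inv()*fk(q,K)[1]).magnitude()))
# grasp pose, joint solution and pour search (cup axis in tool frame from grasp pitch)
def ik(g,R,q0,w=.3):
    f=lambda q:np.r_[gp(q)[0]-g,w*(R.inv()*gp(q)[1]).as_rotvec()]
    s=least_squares(f,np.clip(q0,LO+.001,HI-.001),bounds=(LO,HI)); return s.x,np.abs(s.fun).max()
c=np.array([.5475,.3545,.072])
for p in(15,25,35,45,55):
    R=orient(32.9,p); q,e=ik(c,R,[.57,.5,-.6,-.4,0,0]); print(p,q,round(e,4)); 
    for back in (.06,.1):
        z=R.as_matrix()[:,2]; print("   back",back,[round(v,4) for v in ik(c-z*back,R,q)[0]], round(ik(c-z*back,R,q)[1],4))
rng=np.random.default_rng(0)
for p in(25,35,45):
    ax=orient(0,p).inv().apply([0,0,1]); out=[]
    for i in range(40):
        def f(q):
            g,R=gp(q); u=R.apply(ax); m=g+u*.038  # mouth
            return np.r_[(m-[.335,-.295,.10])*np.array([10,10,10]),2*(u[2]+.85), .02*(q[5])]
        s=least_squares(f,rng.uniform(LO*.9,HI*.9),bounds=(LO,HI)); g,R=gp(s.x); out.append((s.cost,s.x,g,R.apply(ax),R.as_matrix()[:,2]))
    out.sort(key=lambda o:o[0])
    for o in out[:4]: print(p,round(o[0],4),*o[1:])
E
```

```text
[-0.0041  0.2642  0.5014 -0.0144  0.3998 -0.1933 -0.211   0.6706] 0.061808179491760706
0.00877819458590676
0.09266302964306038
0.06746777073430744
0.04228358109264757
0.1246699413765034
15 [ 1.8967  1.5245 -1.     -1.691  -1.35    0.8004] 0.0294
   back 0.06 [np.float64(1.9019), np.float64(1.5374), np.float64(-1.0), np.float64(-1.6892), np.float64(-1.35), np.float64(0.8157)] 0.0467
   back 0.1 [np.float64(1.9059), np.float64(1.5473), np.float64(-1.0), np.float64(-1.6883), np.float64(-1.35), np.float64(0.8269)] 0.0783
25 [ 0.5806  0.4797 -1.     -0.8828 -0.0062  0.0036] 0.0482
   back 0.06 [np.float64(0.5766), np.float64(0.2587), np.float64(-1.0), np.float64(-0.5694), np.float64(-0.002), np.float64(0.0016)] 0.0759
   back 0.1 [np.float64(0.5759), np.float64(0.1198), np.float64(-1.0), np.float64(-0.3847), np.float64(-0.0012), np.float64(0.0011)] 0.0896
35 [ 0.5762  0.4018 -1.     -0.7201 -0.0016  0.0012] 0.0213
   back 0.06 [np.float64(0.5761), np.float64(0.2075), np.float64(-1.0), np.float64(-0.4663), np.float64(-0.0014), np.float64(0.0013)] 0.0391
   back 0.1 [np.float64(0.5759), np.
[... 1687 characters left out ...]
85  ] [0.9689 0.2402 0.0586]
35 0.0 [ 0.6557  1.1062 -0.9405  1.1764 -0.7687 -0.    ] [ 0.3339 -0.315   0.1323] [ 0.0297  0.5259 -0.85  ] [-0.144  -0.9878  0.0585]
45 0.0 [ 0.7261  1.6057 -0.8779  1.4609 -0.7877  0.    ] [ 0.3523 -0.3051  0.1323] [-0.4541  0.267  -0.85  ] [ 0.1042 -0.8553  0.5075]
45 0.0 [ 0.5523  1.2743 -0.7565  1.4991 -0.7518  0.    ] [ 0.3378 -0.3148  0.1323] [-0.0742  0.5215 -0.85  ] [-0.2172 -0.9361  0.2765]
45 0.0 [-1.8306  1.5647 -0.51    2.0307  0.6934 -0.    ] [ 0.349  -0.3093  0.1323] [-0.3673  0.3776 -0.85  ] [0.7304 0.2598 0.6317]
45 0.0 [ 0.7798  1.4183 -0.9947  1.1612 -0.7929 -0.    ] [ 0.3443 -0.3127  0.1323] [-0.2447  0.4665 -0.85  ] [ 0.0479 -0.9545  0.2942]
```

```bash
python3 - <<'E'
from kin import *
np.set_printoptions(precision=4,suppress=True)
rng=np.random.default_rng(1); best=[]
f=lambda k:np.r_[np.ravel([fk(q,k)[0]-p for q,p in zip(Q,P)]),.002*(k-k0)]
k0=np.array([0,.16,.3,0,.25,0,.08,.2])
for i in range(200):
    s=least_squares(f,rng.uniform([-.05,.05,.2,-3.1,.2,-3.1,0,.1],[.05,.3,.45,3.1,.45,3.1,.15,.3])); best.append((s.cost,tuple(np.round(s.x,3)),np.abs(s.fun[:15]).max()))
best.sort()
for b in best[:60:6]: print(b)
E
```

```text
(np.float64(0.003031773227880985), (np.float64(-0.003), np.float64(0.263), np.float64(0.5), np.float64(-0.014), np.float64(0.399), np.float64(-0.195), np.float64(-0.213), np.float64(0.671)), np.float64(0.06181925411603964))
(np.float64(0.0030317732278809864), (np.float64(-0.003), np.float64(0.263), np.float64(0.5), np.float64(-0.014), np.float64(0.399), np.float64(-0.195), np.float64(-0.213), np.float64(0.671)), np.float64(0.06181925423662567))
(np.float64(0.0030317732278809873), (np.float64(-0.003), np.float64(0.263), np.float64(0.5), np.float64(-0.014), np.float64(0.399), np.float64(-0.195), np.float64(-0.213), np.float64(0.671)), np.float64(0.061819254090124634))
(np.float64(0.0030317732278809877), (np.float64(-0.003), np.float64(0.263), np.float64(0.5), np.float64(-0.014), np.float64(0.399), np.float64(-0.195), np.float64(-0.213), np.float64(0.671)), np.float64(0.06181925408966052))
(np.float64(0.003031773227880988), (np.float64(-0.003), np.float64(0.263), np.float64(0.5), np.float64(-0.014), np.float64(0.399), np.float64(-0.195), np.float64(-0.213), np.float64(0.671)), np.float6
[... 446 characters left out ...]
at64(0.06181925423029741))
(np.float64(0.003031773227880989), (np.float64(-0.003), np.float64(0.263), np.float64(0.5), np.float64(-0.014), np.float64(0.399), np.float64(-0.195), np.float64(-0.213), np.float64(0.671)), np.float64(0.06181925425981284))
(np.float64(0.0030317732278809894), (np.float64(-0.003), np.float64(0.263), np.float64(0.5), np.float64(-0.014), np.float64(0.399), np.float64(-0.195), np.float64(-0.213), np.float64(0.671)), np.float64(0.06181925409298859))
(np.float64(0.0030317732278809894), (np.float64(-0.003), np.float64(0.263), np.float64(0.5), np.float64(-0.014), np.float64(0.399), np.float64(-0.195), np.float64(-0.213), np.float64(0.671)), np.float64(0.06181925437198073))
```

```bash
sed -i 's/r0,h,L1,a,L2,b,d,D=k/r0,h,L1,a,L2,b,d,D,y0=k/; s/np.cos(q\[1\]-q\[2\]+b),0,h/np.cos(q[1]-q[2]+b),y0,h/; s/\.08,\.2\])/.08,.2,.06])/; s/\.01\*(k-k0)/.001*(k-k0)/' kin.py
cat >> kin.py <<'E'
def ik(g,R,q0,w=.3):
    f=lambda q:np.r_[gp(q)[0]-g,w*(R.inv()*gp(q)[1]).as_rotvec()]
    s=least_squares(f,np.clip(q0,LO+.001,HI-.001),bounds=(LO,HI)); return np.round(s.x,3),round(np.abs(s.fun).max(),4)
E
cat > t.py <<'E'
from kin import *
np.set_printoptions(precision=3,suppress=True)
print(K,abs(res).max())
c=np.array([.5475,.3545,.072])
for p in(15,25,35,45):
    R=orient(32.9,p); z=R.as_matrix()[:,2]
    for b in(0,.06,.1): print(p,b,*ik(c-z*b,R,[.45,.5,-.6,-.4,.1,0]))
rng=np.random.default_rng(0)
for p in(25,35,45):
    ax=orient(0,p).inv().apply([0,0,1]); out=[]
    for i in range(60):
        def f(q):
            g,R=gp(q); u=R.apply(ax); m=g+u*.038
            zt=R.as_matrix()[:,2]; return np.r_[(m-[.335,-.295,.11])*np.array([10,10,10]),2*min(0,-.75-u[2]),3*max(0,zt[2]+.1),.01*q[4]]
        s=least_squares(f,rng.uniform([-1.4,-.8,-1,-1.7,-1.3,-3.1],[.3,1.6,1.1,2.1,1.2,3.1]),bounds=(LO,HI)); g,R=gp(s.x); out.append((s.cost,s.x,g,R.apply(ax),R.as_matrix()[:,2]))
    out.sort(key=lambda o:o[0])
    for o in out[:6]: print(p,round(o[0],4),*o[1:])
E
python3 t.py
```

```text
[ 0.001  0.258  0.497  0.001  0.389 -0.191  0.135  0.312  0.063] 0.0005458632305909428
15 0 [ 0.433  0.735 -1.    -1.323  0.139 -0.057] 0.0759
15 0.06 [ 0.391  0.362 -1.    -0.736  0.191 -0.114] 0.1054
15 0.1 [ 0.347  0.204 -1.    -0.497  0.244 -0.162] 0.1263
25 0 [ 0.428  0.49  -1.    -0.891  0.13  -0.083] 0.0472
25 0.06 [ 0.406  0.27  -1.    -0.574  0.149 -0.11 ] 0.0753
25 0.1 [ 0.385  0.131 -1.    -0.384  0.168 -0.132] 0.0892
35 0 [ 0.428  0.411 -1.    -0.724  0.117 -0.093] 0.0213
35 0.06 [ 0.413  0.217 -1.    -0.467  0.126 -0.11 ] 0.0395
35 0.1 [ 0.399  0.089 -1.    -0.308  0.136 -0.124] 0.0483
45 0 [ 0.432  0.351 -0.95  -0.51   0.1   -0.101] 0.0
45 0.06 [ 0.418  0.185 -1.    -0.388  0.11  -0.112] 0.0014
45 0.1 [ 0.407  0.066 -1.    -0.254  0.117 -0.121] 0.0059
25 0.0 [-1.082  1.142  0.405  2.1    0.353  0.054] [ 0.33  -0.27   0.138] [ 0.128 -0.649 -0.75 ] [-0.116  0.953 -0.281]
25 0.0 [-1.082  1.142  0.405  2.1    0.353  0.054] [ 0.33  -0.27   0.138] [ 0.128 -0.649 -0.75 ] [-0.116  0.953 -0.281]
25 0.0 [-1.082  1.142  0.405  2.1    0.353  0.054] [ 0.33  -0.27   0.138] [ 0.128 -0
[... 1153 characters left out ...]
2  0.689  0.057] [ 0.346 -0.268  0.135] [-0.284 -0.699 -0.657] [ 0.376  0.924 -0.069]
45 0.0218 [-1.305  1.131  0.057  1.972  0.763  0.066] [ 0.349 -0.27   0.135] [-0.361 -0.662 -0.657] [ 0.478  0.876 -0.069]
45 0.0218 [-0.387  1.152  0.124  2.001 -0.918 -0.09 ] [ 0.31  -0.31   0.135] [ 0.649  0.384 -0.657] [-0.859 -0.508 -0.069]
45 0.0218 [-1.397  1.052 -0.164  1.807  0.955  0.098] [ 0.355 -0.275  0.135] [-0.533 -0.533 -0.657] [ 0.705  0.706 -0.069]
45 0.0218 [-0.373  1.136  0.084  1.97  -0.957 -0.098] [ 0.311 -0.311  0.135] [ 0.628  0.418 -0.657] [-0.831 -0.553 -0.069]
45 0.0218 [-1.418  1.032 -0.221  1.76   1.006  0.109] [ 0.357 -0.276  0.135] [-0.57  -0.494 -0.657] [ 0.754  0.653 -0.069]
```

```bash
cat > t2.py <<'E'
from kin import *
np.set_printoptions(precision=2,suppress=True)
for n,p,z in(("brush",(145,180),.03),("brush end",(131,176),.03),("brush end",(161,184),.03),("glass",(466,271),.05),("glass",(490,302),.05),("glass",(471,335),.05),("board",(431,245),.01)): print(n,plane("top",p,z))
c=np.array([.5475,.3545,.072])
for hd in(33,45,55,65,75,90,0,-20,-45):
    o=[]
    for p in range(10,50,4):
        R=orient(hd,p); q,e=ik(c,R,[.45+.0*hd,.5,-.6,-.4,np.radians(hd-30)*.8,0]); q2,e2=ik(c+[0,0,.1],R,q)
        if e<.002 and e2<.002: o=(p,q,q2); break
    print(hd,*o)
E
python3 t2.py
cat > t3.py <<'E'
from kin import *
import sys
np.set_printoptions(precision=2,suppress=True)
pg=float(sys.argv[1]); rng=np.random.default_rng(0)
ax=orient(0,pg).inv().apply([0,0,1]); out=[]
def piv(q):
    p,R=fk(q,K); A=Rn.from_euler('z',q[0]); f=A*Rn.from_euler('y',q[1]-q[2]+q[3]); y=p-R.as_matrix()[:,2]*K[7]; return y,y-f.apply([K[6],0,0])
for i in range(150):
    def f(q):
        g,R=gp(q); u=R.apply(ax); m=g+u*.038; a,b=piv(q)
        return np.r_[(m-[.335,-.295,.13])*10,3*max(0,.7+u[2]),10*max(0,.2-a[2]),10*max(0,.22-b[2]),10*max(0,-.5-a[1]),10*max(0,-.5-b[1])]
    s=least_squares(f,rng.uniform([-1.8,-.8,-1,-1.7,-1.3,-3.1],[.8,1.6,1.1,2.1,1.2,3.1]),bounds=(LO,HI)); g,R=gp(s.x)
    out.append((s.cost,s.x,R.apply(ax),R.as_matrix()[:,2],*piv(s.x)))
out.sort(key=lambda o:o[0])
for o in out[:14]: print(round(o[0],4),*o[1:])
E
python3 t3.py 30; echo; python3 t3.py 42
```

```text
brush [0.6  0.23 0.03]
brush end [0.61 0.27 0.03]
brush end [0.59 0.19 0.03]
glass [ 0.38 -0.64  0.05]
glass [ 0.3  -0.7   0.05]
glass [ 0.21 -0.65  0.05]
board [ 0.44 -0.57  0.01]
33 42 [ 0.43  0.38 -1.   -0.64  0.11 -0.1 ] [ 0.43  0.14 -0.89 -0.29  0.11 -0.1 ]
45 42 [ 0.33  0.38 -0.97 -0.56  0.34 -0.32] [ 0.33  0.15 -0.86 -0.22  0.34 -0.32]
55 38 [ 0.24  0.42 -0.96 -0.57  0.55 -0.5 ] [ 0.24  0.19 -0.86 -0.25  0.55 -0.5 ]
65 26 [ 0.12  0.58 -0.99 -0.82  0.87 -0.61] [ 0.12  0.31 -0.93 -0.5   0.87 -0.61]
75 10 [ 0.03  0.86 -0.95 -1.25  1.24 -0.53] [ 0.03  0.58 -0.96 -0.98  1.24 -0.53]
90 18 [ 0.02  0.73 -0.47  0.3   1.26 -1.5 ] [ 0.02  0.57 -0.42  0.51  1.26 -1.5 ]
0 30 [ 0.74  0.55 -0.98 -0.87 -0.62  0.43] [ 0.74  0.29 -0.92 -0.55 -0.62  0.43]
-20 10 [ 0.9   0.87 -0.82 -1.18 -1.21  0.48] [ 0.9   0.62 -0.83 -0.94 -1.21  0.48]
-45 10 [ 0.92  1.09  0.19  1.32 -1.35  2.24] [ 0.92  0.96  0.2   1.47 -1.35  2.24]
0.0 [-0.33  0.81 -0.2   1.52 -1.08 -0.51] [ 0.5   0.51 -0.7 ] [-0.65 -0.71 -0.27] [ 0.51 -0.11  0.24] [ 0.61 -0.14  0.31]
0.0 [-1.51  0.49 -0.78  0.81  1.26  1.03] [-0.69 -0.17 -0.
[... 2578 characters left out ...]
47  0.57 -0.67] [-0.63 -0.77 -0.1 ] [ 0.5  -0.09  0.19] [ 0.63 -0.13  0.23]
0.0091 [-0.31  0.96 -0.17  1.75 -1.17 -0.25] [ 0.47  0.57 -0.67] [-0.63 -0.77 -0.1 ] [ 0.5  -0.09  0.19] [ 0.63 -0.13  0.23]
0.0091 [-0.33  1.   -0.09  1.83 -1.1  -0.2 ] [ 0.53  0.52 -0.67] [-0.71 -0.7  -0.1 ] [ 0.52 -0.11  0.19] [ 0.65 -0.15  0.22]
0.0091 [-0.28  0.91 -0.27  1.62 -1.27 -0.33] [ 0.4   0.62 -0.67] [-0.54 -0.84 -0.1 ] [ 0.48 -0.07  0.19] [ 0.6  -0.11  0.24]
0.0091 [-0.34  1.02 -0.04  1.88 -1.05 -0.18] [ 0.56  0.49 -0.67] [-0.75 -0.66 -0.1 ] [ 0.53 -0.12  0.19] [ 0.66 -0.17  0.22]
0.0091 [-0.3   0.96 -0.17  1.74 -1.18 -0.25] [ 0.47  0.57 -0.67] [-0.63 -0.77 -0.1 ] [ 0.5  -0.09  0.19] [ 0.63 -0.13  0.23]
```

```bash
cat > t4.py <<'E'
from kin import *
np.set_printoptions(precision=2,suppress=True)
c=np.array([.5475,.3545,.072])
R=orient(68,22); q,e=ik(c,R,[.12,.58,-.99,-.82,.87,-.61]); print("grasp",q,e)
# pre-approach: back and up
for up in(.06,.12): print("up",up,*ik(c+[0,0,up],R,q))
q0=ik(c+[0,0,.15],R,q)[0]
for pp in(10,16,22):
  q=q0
  for t in np.linspace(0,1,8):
    g=(1-t)*np.array([.5475,.3545,.222])+t*np.array([.345,-.265,.222]); q,e=ik(g,orient(68-53*t,22+(pp-22)*t),q); print(round(t,2),q,e)
  for roll in(0,60,120,165,180):
    q,e=ik([.345,-.265,.125],orient(15,pp,roll),q); print(pp,roll,q,e)
E
python3 t4.py
```

```text
grasp [ 0.09  0.64 -0.98 -0.89  0.97 -0.63] 0.0
up 0.06 [ 0.09  0.47 -0.96 -0.71  0.97 -0.63] 0.0
up 0.12 [ 0.09  0.32 -0.92 -0.51  0.97 -0.63] 0.0
0.0 [ 0.09  0.25 -0.89 -0.41  0.97 -0.63] 0.0
0.14 [-0.1   0.15 -1.   -0.34  1.04 -0.73] 0.0085
0.29 [-0.36  0.07 -1.    0.    1.16 -1.01] 0.0227
0.43 [-0.66  0.08 -1.    0.35  1.26 -1.4 ] 0.0216
0.57 [-0.93  0.09 -1.    0.61  1.26 -1.7 ] 0.0132
0.71 [-1.22  0.29 -0.9   1.    1.26 -2.21] 0.0052
0.86 [-1.42  0.43 -0.81  1.18  1.26 -2.44] 0.0
1.0 [-1.56  0.53 -0.69  1.3   1.26 -2.55] 0.0009
10 0 [-1.56  0.74 -0.72  1.07  1.26 -2.55] 0.0009
10 60 [-1.56  0.74 -0.72  1.07  1.26 -1.5 ] 0.001
10 120 [-1.56  0.74 -0.72  1.07  1.26 -0.46] 0.0009
10 165 [-1.56  0.74 -0.72  1.07  1.26  0.33] 0.001
10 180 [-1.56  0.74 -0.72  1.07  1.26  0.59] 0.0009
0.0 [ 0.09  0.25 -0.89 -0.41  0.97 -0.63] 0.0
0.14 [-0.1   0.14 -1.   -0.33  1.02 -0.73] 0.0068
0.29 [-0.35  0.05 -1.    0.01  1.12 -0.99] 0.0195
0.43 [-0.64  0.04 -1.    0.33  1.21 -1.33] 0.0192
0.57 [-0.92  0.07 -1.    0.59  1.24 -1.66] 0.0066
0.71 [-1.18  0.18 -0.93  0.86  1.23 -2.  ] 0.0
0.86 [-1.39 
[... 250 characters left out ...]
  0.88  1.21  0.6 ] 0.0
16 180 [-1.54  0.59 -0.78  0.88  1.21  0.86] 0.0
0.0 [ 0.09  0.25 -0.89 -0.41  0.97 -0.63] 0.0
0.14 [-0.09  0.13 -1.   -0.32  1.01 -0.73] 0.0051
0.29 [-0.33  0.03 -1.    0.01  1.09 -0.97] 0.0163
0.43 [-0.61 -0.   -1.    0.32  1.16 -1.27] 0.0161
0.57 [-0.89  0.01 -1.    0.56  1.18 -1.56] 0.0052
0.71 [-1.16  0.1  -0.94  0.81  1.17 -1.86] 0.0
0.86 [-1.36  0.2  -0.84  0.97  1.15 -2.04] 0.0
1.0 [-1.51  0.27 -0.74  1.03  1.14 -2.08] 0.0
22 0 [-1.51  0.46 -0.83  0.75  1.14 -2.08] 0.0
22 60 [-1.51  0.46 -0.83  0.75  1.14 -1.03] 0.0
22 120 [-1.51  0.46 -0.83  0.75  1.14  0.02] 0.0
22 165 [-1.51  0.46 -0.83  0.75  1.14  0.8 ] 0.0
22 180 [-1.51  0.46 -0.83  0.75  1.14  1.07] 0.0
```

```bash
python3 - <<'E'
from h import *
delta((.5475,.3545,.192),orient(68,22))
E
```

```text
d [-0.0314  0.0162  0.0237] rv [-0.531  -0.2785 -0.3174] rows 4.5
```

```bash
python3 nudge.py '1 -.031 .016 .024 -.531 -.279 -.317;1 -.031 .016 .024 -.531 -.279 -.317;1 -.031 .016 .024 -.531 -.279 -.317;1 -.031 .016 .024 -.531 -.279 -.317;1 -.031 .016 .024 -.531 -.279 -.317;1 -.031 .016 .024 -.531 -.279 -.317;1 -.031 .016 .024 -.531 -.279 -.317;1 -.031 .016 .024 -.531 -.279 -.317'
python3 - <<'E'
from h import *
print(np.round(ctrl.state()["qpos"],3))
delta((.5475,.3545,.122),orient(68,22))
delta((.5475,.3545,.072),orient(68,22))
im=np.hstack([ctrl.capture("top")[140:260,40:200],ctrl.capture("scene")[60:180,260:420]])
cv2.imwrite("pics/a2.png",cv2.resize(im[:,:,::-1],None,fx=2.5,fy=2.5,interpolation=cv2.INTER_CUBIC))
E
```

```text
time: 3.8
ee_pos: [0.5539, 0.3708, 0.1856]
ee_rot: [0.464, -0.463, 0.687, 0.312]
force: [-0.7, 0.6, -0.1]
width: 1.004
finger_force: 0.0
[ 0.09   0.319 -0.922 -0.519  0.97  -0.629]
d [ 0.0655 -0.0001  0.0262] rv [-0.0011  0.0012  0.0007] rows 1.4
d [ 0.1119 -0.      0.0449] rv [-0.0011  0.0012  0.0007] rows 2.4
```

View pics/a2.png

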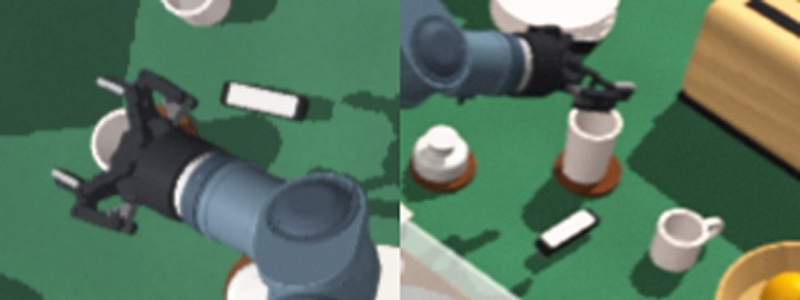

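The gripper hangs above the tumbler with the fingers on both sides of its mouth. In the picture it is at about (110,140) in the left half and (595,100) in the right. I'll descend now.

```bash
python3 nudge.py '1 .033 0 .013 0 0 0;1 .066 0 .026 0 0 0;1 .08 0 .032 0 0 0;1 .08 0 .032 0 0 0' && python3 nudge.py '1 .016 0 .006 0 0 0;1 .032 0 .013 0 0 0;1 .032 0 .013 0 0 0'
python3 - <<'E'
from h import *
delta((.5475,.3545,.072),orient(68,22))
E
```

```text
time: 4.3
ee_pos: [0.5522, 0.3709, 0.0961]
ee_rot: [0.462, -0.463, 0.688, 0.314]
force: [-0.8, -0.2, -1.1]
width: 1.001
finger_force: 0.0
time: 4.6
ee_pos: [0.5538, 0.3709, 0.0636]
ee_rot: [0.463, -0.463, 0.687, 0.313]
force: [-0.4, 1.0, -0.4]
width: 1.001
finger_force: 0.0
d [-0.0012 -0.0003 -0.0007] rv [ 0.0007  0.0004 -0.0008] rows 0.0
```

```bash
python3 nudge.py '.6 0 0 0 0 0 0;.5 0 0 0 0 0 0;.5 0 0 0 0 0 0;.4 0 0 0 0 0 0;.4 0 0 0 0 0 0;.2 0 0 0 0 0 0;.2 0 0 0 0 0 0;0 0 0 0 0 0 0' 45
python3 nudge.py '0 0 0 0 0 0 0;0 0 0 0 0 0 0'
python3 - <<'E'
from h import *
im=np.hstack([ctrl.capture("top")[140:260,40:200],ctrl.capture("scene")[60:180,260:420]])
cv2.imwrite("pics/a3.png",cv2.resize(im[:,:,::-1],None,fx=2.5,fy=2.5,interpolation=cv2.INTER_CUBIC))
s=ctrl.state();print(s["ee_pos"])
E
```

```text
time: 5.4
ee_pos: [0.5544, 0.371, 0.0659]
ee_rot: [0.465, -0.464, 0.686, 0.313]
force: [-3.5, -0.9, 6.6]
width: 0.764
finger_force: 48.6
time: 5.6
ee_pos: [0.5544, 0.371, 0.0659]
ee_rot: [0.465, -0.464, 0.686, 0.313]
force: [-3.4, -1.3, 7.1]
width: 0.758
finger_force: 48.6
[0.55444807 0.37100769 0.0659702 ]
```

View pics/a3.png

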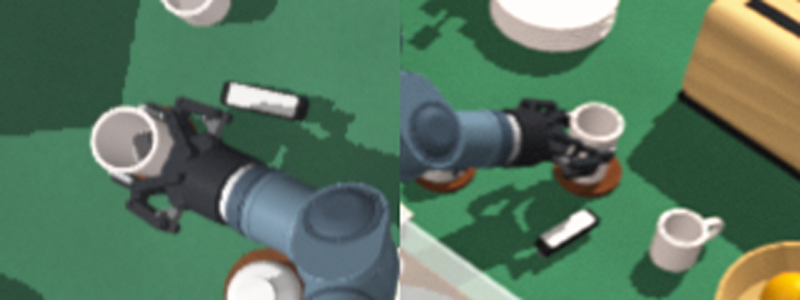

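The tumbler is held upright, opening 0.76 (about 64 mm, which fits mid-height). Next I'll lift it.

```bash
python3 nudge.py '0 -.01 0 -.004 0 0 0;0 -.037 0 -.015 0 0 0;0 -.074 0 -.03 0 0 0;0 -.11 0 -.045 0 0 0;0 -.139 0 -.056 0 0 0;0 -.139 0 -.056 0 0 0'
python3 - <<'E'
from kin import *
np.set_printoptions(precision=2,suppress=True)
q=ctrl.state()["qpos"]; pts=[((.50,.05,.23),45,24),((.45,-.12,.23),30,20),((.345,-.265,.2),15,16)]
for g,h,p in pts: q,e=ik(g,orient(h,p),q); print(g,q,e)
delta(pts[0][0],orient(45,24))
E
```

```text
time: 6.3
ee_pos: [0.5569, 0.3705, 0.2197]
ee_rot: [0.468, -0.465, 0.685, 0.31]
force: [0.3, -0.1, -1.9]
width: 0.759
finger_force: 50.4
(0.5, 0.05, 0.23) [-0.61  0.02 -0.97  0.2   1.12 -1.16] 0.0
(0.45, -0.12, 0.23) [-1.07  0.14 -0.87  0.63  1.22 -1.65] 0.0
(0.345, -0.265, 0.2) [-1.54  0.43 -0.74  1.08  1.21 -2.28] 0.0
d [ 0.11 -0.07 -0.28] rv [0.37 0.04 0.16] rows 6.2
```

```bash
python3 nudge.py '0 .02 -.01 -.04 .05 0 .02;0 .11 -.07 -.28 .37 .04 .16;0 .11 -.07 -.28 .37 .04 .16;0 .11 -.07 -.28 .37 .04 .16;0 .11 -.07 -.28 .37 .04 .16;0 .11 -.07 -.28 .37 .04 .16;0 .11 -.07 -.28 .37 .04 .16;0 .11 -.07 -.28 .37 .04 .16'
python3 - <<'E'
from h import *
delta((.45,-.12,.23),orient(30,20))
E
```

```text
time: 7.1
ee_pos: [0.5058, 0.0631, 0.2142]
ee_rot: [0.5, -0.317, 0.779, 0.208]
force: [0.8, -0.2, -2.3]
width: 0.761
finger_force: 56.2
d [ 0.0535 -0.0956 -0.1418] rv [ 0.2375 -0.0783  0.0903] rows 3.6
```

```bash
python3 nudge.py '0 .054 -.096 -.142 .238 -.078 .09;0 .054 -.096 -.142 .238 -.078 .09;0 .054 -.096 -.142 .238 -.078 .09;0 .054 -.096 -.142 .238 -.078 .09;0 .054 -.096 -.142 .238 -.078 .09;0 .054 -.096 -.142 .238 -.078 .09'
python3 - <<'E'
from h import *
delta((.345,-.265,.15),orient(15,16))
E
```

```text
time: 7.7
ee_pos: [0.4671, -0.1097, 0.2244]
ee_rot: [0.555, -0.215, 0.79, 0.149]
force: [0.7, 0.0, -1.1]
width: 0.759
finger_force: 56.2
d [ 0.1317 -0.0768 -0.1295] rv [ 0.2537 -0.0662  0.086 ] rows 4.0
```

```bash
python3 nudge.py '0 .132 -.077 -.13 .254 -.066 .086;0 .132 -.077 -.13 .254 -.066 .086;0 .132 -.077 -.13 .254 -.066 .086;0 .132 -.077 -.13 .254 -.066 .086;0 .132 -.077 -.13 .254 -.066 .086;0 .132 -.077 -.13 .254 -.066 .086;0 .132 -.077 -.13 .254 -.066 .086'
python3 - <<'E'
from kin import *
delta((.345,-.265,.125),orient(15,16))
q=ctrl.state()["qpos"]; print(np.round(q,2))
for p in (16,12,8,4): print(p,ik((.345,-.265,.125),orient(15,p,150),q+[0,0,0,0,0,2.6]))
E
```

```text
time: 8.4
ee_pos: [0.3622, -0.2601, 0.1447]
ee_rot: [0.597, -0.104, 0.792, 0.079]
force: [-0.1, 0.1, -2.9]
width: 0.757
finger_force: 57.0
d [ 0.0239 -0.0003  0.0069] rv [0.0007 0.0005 0.    ] rows 0.5
[-1.54  0.53 -0.77  0.95  1.21 -2.28]
16 (array([-1.542,  0.587, -0.784,  0.878,  1.209,  0.337]), np.float64(0.0))
12 (array([-1.556,  0.684, -0.745,  0.997,  1.248,  0.166]), np.float64(0.0))
8 (array([-1.574,  0.794, -0.69 ,  1.165,  1.26 , -0.049]), np.float64(0.0037))
4 (array([-1.589,  0.914, -0.634,  1.345,  1.26 , -0.285]), np.float64(0.0076))
```

```bash
python3 nudge.py '0 .01 0 .003 0 0 .15;0 .02 0 .006 0 0 .3;0 .033 0 .01 0 0 .45;0 .033 0 .01 0 0 .6;0 .033 0 .01 0 0 .75;0 .033 0 .01 0 0 .9;0 .033 0 .01 0 0 1.05;0 .033 0 .01 0 0 1.2' 
python3 nudge.py '0 0 0 0 0 0 .1;0 0 0 0 0 0 .2;0 0 0 0 0 0 .3;0 0 0 0 0 0 .4;0 0 0 0 0 0 .5;0 0 0 0 0 0 .6;0 0 0 0 0 0 .7;0 0 0 0 0 0 .8'
python3 nudge.py '0 0 0 0 0 0 .1;0 0 0 0 0 0 .2;0 0 0 0 0 0 .3;0 0 0 0 0 0 .4;0 0 0 0 0 0 .5;0 0 0 0 0 0 .6;0 0 0 0 0 0 .7;0 0 0 0 0 0 .8'
python3 nudge.py '0 0 0 0 0 0 .0;0 0 0 0 0 0 .0;0 0 0 0 0 0 .0;0 0 0 0 0 0 .0'
python3 - <<'E'
from h import *
im=np.hstack([ctrl.capture("top")[215:335,260:420],ctrl.capture("scene")[150:270,80:240]])
cv2.imwrite("pics/a4.png",cv2.resize(im[:,:,::-1],None,fx=2.5,fy=2.5,interpolation=cv2.INTER_CUBIC))
E
```

```text
time: 9.2
ee_pos: [0.3633, -0.2582, 0.1118]
ee_rot: [0.447, 0.362, 0.712, 0.403]
force: [0.2, 0.2, -2.5]
width: 0.759
finger_force: 56.9
time: 10.0
ee_pos: [0.3633, -0.2582, 0.1118]
ee_rot: [0.255, 0.61, 0.516, 0.545]
force: [0.7, 0.3, -2.6]
width: 0.758
finger_force: 56.9
time: 10.8
ee_pos: [0.3634, -0.2582, 0.1119]
ee_rot: [0.023, 0.762, 0.237, 0.602]
force: [-0.3, 0.5, -1.4]
width: 0.757
finger_force: 56.9
time: 11.2
ee_pos: [0.3624, -0.2602, 0.1112]
ee_rot: [0.025, 0.762, 0.238, 0.602]
force: [-0.3, 0.1, -1.3]
width: 0.76
finger_force: 56.9
```

View pics/a4.png

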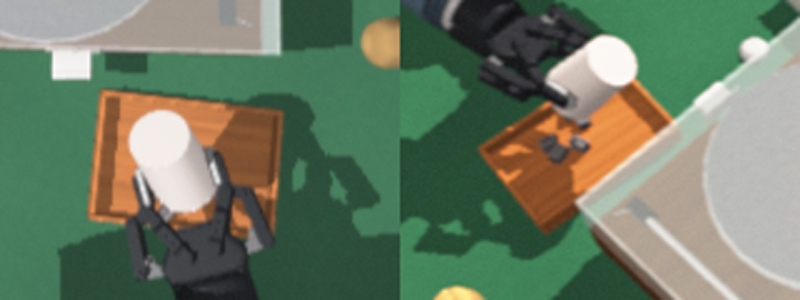

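Cases lie in the tray (around (565,145) in the right half). Some may still be in the tumbler, so I'll tip further and shake.

```bash
python3 nudge.py '0 0 0 0 0 0 .15;0 .01 0 .02 0 0 0;0 0 0 0 0 0 .15;0 .01 0 .02 0 0 0;0 0 0 0 0 0 .15;0 0 .02 0 0 0 .15;0 0 -.02 0 0 0 .15;0 0 0 0 0 0 .15'
python3 nudge.py '0 .01 0 .02 0 0 0;0 0 0 0 0 0 .05;0 .01 0 .02 0 0 0;0 0 0 0 0 0 .05;0 0 0 0 0 0 0;0 0 0 0 0 0 0;0 0 0 0 0 0 0'
python3 nudge.py '0 -.012 0 -.004 0 0 -.15;0 -.025 0 -.01 0 0 -.3;0 -.05 0 -.02 0 0 -.45;0 -.05 0 -.02 0 0 -.6;0 -.05 0 -.02 0 0 -.75;0 -.05 0 -.02 0 0 -.9;0 -.05 0 -.02 0 0 -1.05;0 -.05 0 -.02 0 0 -1.2'
python3 - <<'E'
from h import *
print(np.round(Rt().as_matrix()[:,2],2))
delta((.345,-.265,.27),orient(15,16))
E
```

```text
time: 12.1
ee_pos: [0.3611, -0.2519, 0.1098]
ee_rot: [-0.029, 0.779, 0.174, 0.602]
force: [0.6, 1.1, -2.4]
width: 0.759
finger_force: 56.9
time: 12.8
ee_pos: [0.3622, -0.2607, 0.111]
ee_rot: [-0.021, 0.778, 0.179, 0.602]
force: [0.6, 0.4, -1.5]
width: 0.759
finger_force: 56.9
time: 13.6
ee_pos: [0.3332, -0.2784, 0.0694]
ee_rot: [0.324, 0.54, 0.588, 0.508]
force: [0.6, -0.1, -1.8]
width: 0.756
finger_force: 56.9
[ 0.93  0.25 -0.27]
d [ 0.0441  0.1922 -0.0221] rv [ 2.0000e-04  1.8000e-03 -1.7463e+00] rows 11.6
```

```bash
python3 nudge.py '0 .012 .05 -.006 0 0 0;0 .023 .1 -.012 0 0 -.1;0 .044 .192 -.022 0 0 -.3;0 .044 .192 -.022 0 0 -.45;0 .044 .192 -.022 0 0 -.6;0 .044 .192 -.022 0 0 -.75;0 .044 .192 -.022 0 0 -.9;0 .044 .192 -.022 0 0 -1.05'
python3 - <<'E'
from h import *
im=np.hstack([ctrl.capture("top")[215:335,260:420],ctrl.capture("scene")[150:270,80:240]])
cv2.imwrite("pics/a5.png",cv2.resize(im[:,:,::-1],None,fx=2.5,fy=2.5,interpolation=cv2.INTER_CUBIC))
delta((.345,-.265,.27),orient(15,16))
delta((.45,-.12,.25),orient(30,20))
E
```

```text
time: 14.4
ee_pos: [0.3627, -0.2609, 0.2648]
ee_rot: [0.527, 0.192, 0.775, 0.291]
force: [0.3, -0.3, -2.1]
width: 0.756
finger_force: 57.0
d [ 0.0004  0.0006 -0.0002] rv [-1.000e-04  1.400e-03 -7.533e-01] rows 5.0
d [0.0681 0.0983 0.1382] rv [-0.2123  0.1621 -0.8297] rows 5.8
```

View pics/a5.png

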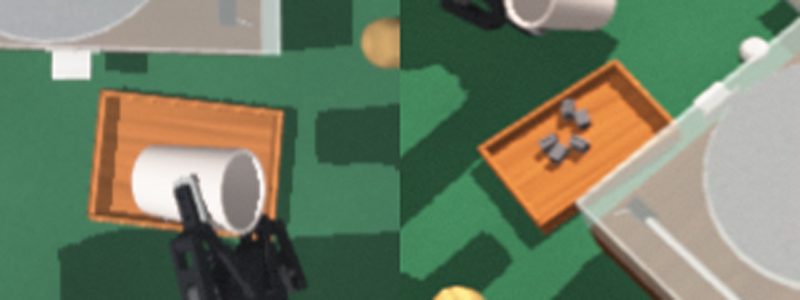

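The right half shows five grey cases in the tray: (568,108), (582,120), (578,143), (548,148), (560,155). The tumbler mouth looks empty. I'll carry it back.

```bash
python3 nudge.py '0 .068 .098 .138 -.212 .162 -.83;0 .068 .098 .138 -.212 .162 -.83;0 .068 .098 .138 -.212 .162 -.83;0 .068 .098 .138 -.212 .162 -.83;0 .068 .098 .138 -.212 .162 -.83;0 .068 .098 .138 -.212 .162 -.83;0 .068 .098 .138 -.212 .162 -.83;0 .068 .098 .138 -.212 .162 -.83'
python3 - <<'E'
from h import *
delta((.50,.05,.23),orient(45,24))
a=ctrl.capture("scene"); cv2.imwrite("pics/b_s.png",a[:,:,::-1]); b=ctrl.capture("top"); cv2.imwrite("pics/b_t.png",b[:,:,::-1])
for n,im in(("scene",a),("top",b)):
    hsv=cv2.cvtColor(im,cv2.COLOR_RGB2HSV); m=cv2.inRange(hsv,(0,0,20),(179,110,170))
    poly=np.array([proj(n,p) for p in((.41,-.206,.006),(.395,-.395,.006),(.27,-.385,.006),(.286,-.197,.006))],np.int32)
    w=np.zeros_like(m); cv2.fillPoly(w,[poly],255); c,_,st,ce=cv2.connectedComponentsWithStats(m&w)
    px=[cv2.contourArea(np.array([proj(n,(.34+x,-.3+y,.01)) for x,y in((0,0),(.022,0),(.022,.016),(0,.016))],np.float32))]
    print(n,"one-case px",px)
    for i in range(1,c): 
        if st[i,4]>5: print(st[i,4],np.round(ce[i],1),np.round(plane(n,ce[i],.016)[:2],3))
E
```

```text
time: 15.3
ee_pos: [0.4651, -0.1118, 0.2435]
ee_rot: [0.554, -0.211, 0.792, 0.149]
force: [0.2, -0.8, -1.8]
width: 0.762
finger_force: 57.0
d [-0.0235  0.1271  0.1272] rv [-0.2421  0.0694 -0.1011] rows 3.6
scene one-case px [32.1442014016211]
69 [149.1 195.1] [ 0.304 -0.277]
109 [144.3 208.5] [ 0.332 -0.317]
top one-case px [46.9006674378179]
1121 [311.5 281. ] [ 0.338 -0.235]
155 [341.3 284.5] [ 0.33  -0.317]
```

```bash
python3 nudge.py '0 -.023 .127 .127 -.242 .069 -.101;0 -.023 .127 .127 -.242 .069 -.101;0 -.023 .127 .127 -.242 .069 -.101;0 -.023 .127 .127 -.242 .069 -.101;0 -.023 .127 .127 -.242 .069 -.101;0 -.023 .127 .127 -.242 .069 -.101'
cat >> h.py <<'E'
# pose of TCP when the tumbler was gripped on its coaster (measured)
TC=np.array([.5544,.371,.0659]); q=[.465,-.464,.686,.313]; RC=Rn.from_quat([q[1],q[2],q[3],q[0]])
def back(up):
    z=RC.as_matrix()[:,2]; delta(TC-z*OFF+[0,0,up],RC)
E
python3 -c "
from h import *
back(.13)"
```

```text
time: 16.0
ee_pos: [0.5095, 0.0647, 0.2205]
ee_rot: [0.503, -0.322, 0.774, 0.209]
force: [0.4, 0.6, -2.6]
width: 0.76
finger_force: 57.0
d [-0.0789  0.1842  0.2372] rv [-0.3679 -0.0384 -0.1571] rows 6.2
```

```bash
python3 nudge.py '0 -.079 .184 .237 -.368 -.038 -.157;0 -.079 .184 .237 -.368 -.038 -.157;0 -.079 .184 .237 -.368 -.038 -.157;0 -.079 .184 .237 -.368 -.038 -.157;0 -.079 .184 .237 -.368 -.038 -.157;0 -.079 .184 .237 -.368 -.038 -.157;0 -.079 .184 .237 -.368 -.038 -.157;0 -.079 .184 .237 -.368 -.038 -.157'
python3 -c "
from h import *
back(.13);back(.015);back(0)
im=ctrl.capture('top'); cv2.imwrite('pics/c_t.png',im[:,:,::-1])
z=RC.as_matrix()[:,2]; m=ctrl.state()['ee_pos']-z*OFF+np.array([0,0,.04]); u,v=proj('top',m).astype(int); print(u,v)
g=cv2.cvtColor(im,cv2.COLOR_RGB2GRAY); print(g[v-20:v+21:4,u-20:u+21:4])"
```

```text
time: 16.8
ee_pos: [0.5557, 0.3705, 0.1956]
ee_rot: [0.464, -0.465, 0.686, 0.313]
force: [0.4, -0.3, -2.3]
width: 0.759
finger_force: 56.9
d [-0.0003  0.0014 -0.0001] rv [ 0.002  -0.0014  0.0019] rows 0.0
d [0.1064 0.0018 0.0428] rv [ 0.002  -0.0014  0.0019] rows 2.3
d [0.1203 0.0018 0.0484] rv [ 0.002  -0.0014  0.0019] rows 2.6
63 187
[[ 67  68  66  66  67  65  66  66  67  66  65]
 [ 68  70  66  68  69  69  68  67  67  63  67]
 [ 67  69  68  68 155 230 221 240 190  94  61]
 [ 68  65  68 225 161 159 157 153 160 171  86]
 [ 67  67  98 165 161 159 161 160 156 241 138]
 [ 66  65 225 154 157 160 162 161 177 194 147]
 [ 67  66 210 147 149 154 156 160 177 232 152]
 [103 103 139 144 141 142 147 156 177 207 156]
 [105 105 106 236 139 128 133 158 233 156 133]
 [104 106 106 108 185 238 206 152 149 150  68]
 [104 104 105 105 105  66 185  55  60  53  57]]
```

```bash
python3 nudge.py '0 .04 .002 .016 0 0 0;0 .08 .002 .032 0 0 0;0 .106 .002 .043 0 0 0;0 .106 .002 .043 0 0 0;0 .106 .002 .043 0 0 0'
python3 nudge.py '0 .005 0 .002 0 0 0;0 .009 0 .0036 0 0 0;0 .012 0 .0048 0 0 0;0 .012 0 .0048 0 0 0'
python3 -c "
from h import *
back(0)"
```

```text
time: 17.35
ee_pos: [0.5566, 0.3669, 0.0815]
ee_rot: [0.465, -0.463, 0.687, 0.311]
force: [0.1, -0.3, -1.5]
width: 0.759
finger_force: 56.9
time: 17.75
ee_pos: [0.5563, 0.3683, 0.0695]
ee_rot: [0.466, -0.464, 0.686, 0.311]
force: [0.5, -0.8, -2.0]
width: 0.758
finger_force: 57.0
d [0.0026 0.0028 0.003 ] rv [-0.0032 -0.0015  0.0024] rows 0.1
```

```bash
python3 nudge.py '0 .001 .002 .001 0 0 0;0 .002 .002 .001 0 0 0;0 .002 .002 .001 0 0 0'
python3 nudge.py '0 .001 0 .0004 0 0 0;0 .002 0 .0008 0 0 0;0 .002 0 .0008 0 0 0'
python3 -c "
from h import *
back(0)"
```

```text
time: 18.05
ee_pos: [0.554, 0.3694, 0.0669]
ee_rot: [0.465, -0.464, 0.686, 0.311]
force: [-0.6, 0.6, -1.2]
width: 0.757
finger_force: 56.9
time: 18.35
ee_pos: [0.5543, 0.3701, 0.0669]
ee_rot: [0.467, -0.465, 0.684, 0.312]
force: [-4.2, -2.1, 8.3]
width: 0.759
finger_force: 56.5
d [0.0006 0.0003 0.0012] rv [-0.0004  0.0028  0.0051] rows 0.0
```

Touched down (8 N). I'll ease off slightly and release.

```bash
python3 nudge.py '0 -.001 0 -.0005 0 0 0;.8 -.001 0 -.0005 0 0 0;.85 -.001 0 -.0005 0 0 0;.9 -.001 0 -.0005 0 0 0;1 -.001 0 -.0005 0 0 0;1 -.001 0 -.0005 0 0 0;1 -.001 0 -.0005 0 0 0;1 -.001 0 -.0005 0 0 0'
python3 nudge.py '1 -.03 0 -.012 0 0 0;1 -.065 0 -.026 0 0 0;1 -.1 0 -.04 0 0 0;1 -.139 0 -.056 0 0 0;1 -.139 0 -.056 0 0 0;1 -.139 0 -.056 0 0 0'
python3 -c "
from kin import *
np.set_printoptions(precision=2,suppress=True)
g=np.array([.4405,-.1635,.069]); q=ctrl.state()['qpos']
delta((.45,.0,.25),orient(45,60))
for p in(75,80,90):
  for h in(0,-20,-33):
    print(p,h,ik(g,orient(0,p) if h==0 else orient(0,p),[-.5,.3,-.3,1.2,.3,.3]))
    break
"
```

```text
time: 19.15
ee_pos: [0.5544, 0.369, 0.0657]
ee_rot: [0.465, -0.464, 0.687, 0.311]
force: [0.4, 0.0, -0.8]
width: 1.0
finger_force: 0.0
time: 19.75
ee_pos: [0.5543, 0.3693, 0.2175]
ee_rot: [0.467, -0.465, 0.686, 0.31]
force: [-0.8, -0.6, -0.7]
width: 0.996
finger_force: 0.0
d [ 0.12 -0.05 -0.35] rv [0.3  0.66 0.27] rows 7.5
75 0 (array([-0.58,  0.16, -0.78,  0.41,  0.14, -0.56]), np.float64(0.0))
80 0 (array([-0.55,  0.2 , -0.69,  0.52,  0.09, -0.54]), np.float64(0.0))
90 0 (array([-0.49,  0.31, -0.52,  0.74, -0.  , -0.49]), np.float64(0.0))
```

```bash
python3 nudge.py '1 .12 -.05 -.35 .3 .66 .27;1 .12 -.05 -.35 .3 .66 .27;1 .12 -.05 -.35 .3 .66 .27;1 .12 -.05 -.35 .3 .66 .27;1 .12 -.05 -.35 .3 .66 .27;1 .12 -.05 -.35 .3 .66 .27;1 .12 -.05 -.35 .3 .66 .27;1 .12 -.05 -.35 .3 .66 .27'
cat > t5.py <<'E'
from kin import *
np.set_printoptions(precision=3,suppress=True)
a=ctrl.capture("scene"); b=ctrl.capture("top"); cv2.imwrite("pics/d_s.png",a[:,:,::-1]); cv2.imwrite("pics/d_t.png",b[:,:,::-1])
# tumbler rim
C2={}
for n,im,w in(("scene",a,(315,90,365,140)),("top",b,(65,170,125,230))):
    hsv=cv2.cvtColor(im,cv2.COLOR_RGB2HSV); m=cv2.inRange(hsv,(0,0,205),(179,40,255)); k=np.zeros_like(m); k[w[1]:w[3],w[0]:w[2]]=255
    pts=cv2.findNonZero(m&k); e=cv2.fitEllipse(cv2.convexHull(pts)); C2[n]=e[0]; print(n,len(pts),e)
print("rim",tri(C2["scene"],C2["top"]))
# handle
for x in(.4305,.4605):
    for y in(-.1435,-.1835): print(x,y,"scene",proj("scene",(x,y,.074)),"top",proj("top",(x,y,.074)))
for n,im,w in(("scene",a,(180,165,225,210)),("top",b,(272,234,304,256))):
    g=cv2.cvtColor(im,cv2.COLOR_RGB2HSV); print(n); print(np.where((g[w[1]:w[3],w[0]:w[2],2]>200)&(g[w[1]:w[3],w[0]:w[2],1]<40),1,0)@np.ones(w[2]-w[0],int))
    m=cv2.inRange(g,(0,0,225 if n=="scene" else 215),(179,35,255)); k=np.zeros_like(m);k[w[1]:w[3],w[0]:w[2]]=255
    c,_,st,ce=cv2.connectedComponentsWithStats(m&k)
    for i in range(1,c):
        if st[i,4]>8: print(st[i],ce[i])
q=ctrl.state()['qpos']; g=np.array([.4435,-.1635,.069])
delta(g+[0,0,.1],orient(0,78))
for t in(0,10,20,30,35):
    r=np.radians(t); h=g+[.335*(1-np.cos(r))+.009*np.sin(r),0,.335*np.sin(r)+.009*(np.cos(r)-1)]
    q,e=ik(h,orient(0,78),[-.5,.3,-.5,.7,0,-.5]); print(t,h,q,e)
E
python3 t5.py
```

```text
time: 20.55
ee_pos: [0.4624, 0.0152, 0.2337]
ee_rot: [0.236, -0.373, 0.892, 0.1]
force: [1.7, -0.1, -0.3]
width: 0.996
finger_force: 0.0
scene 93 ((337.2423400878906, 108.38536071777344), (14.292001724243164, 21.49191665649414), 99.72547912597656)
top 147 ((89.93325805664062, 196.5315399169922), (25.66538429260254, 26.857704162597656), 50.52248764038086)
rim (array([0.546, 0.354, 0.099]), np.float64(0.00026418349415687734))
0.4305 -0.1435 scene [206.215 181.663] top [280.374 246.312]
0.4305 -0.1835 scene [196.293 189.732] top [295.615 246.707]
0.4605 -0.1435 scene [213.083 187.308] top [280.578 234.809]
0.4605 -0.1835 scene [203.163 195.54 ] top [295.765 235.205]
scene
[ 4  7  8  8  8  8  7  6  5  4  3  3  3  3  3  3  3  3  3  7  7 11 10 11
 11 11 11 11 10  8  6  3  4  4  2  1  0  2  4  2  0  1  2  1  0]
[217 165   8  10  50] [221.06 168.9 ]
[197 184  12  10  15] [202.667 188.067]
[202 189   6   5  11] [204.455 191.273]
top
[21 16 15 15 15 10  7  2  0  0  0  0  0  0  0  0  0  0  0  0  0  0]
[279 234  17   8  85] [288.271 236.753]
d [ 0.156 -0.113  0.005] rv [0.281 0.29  0.729] rows 5.6
0 [ 0.444 -0.164  0.069] [-0.556  0.189 -0.722  0.481  0.11  -0.547] 0.0
10 [ 0.45  -0.164  0.127] [-0.548  0.122 -0.621  0.649  0.109 -0.538] 0.0
20 [ 0.467 -0.164  0.183] [-0.528  0.096 -0.489  0.804  0.105 -0.518] 0.0
30 [ 0.493 -0.164  0.235] [-0.499  0.109 -0.332  0.945  0.1   -0.49 ] 0.0
35 [ 0.509 -0.164  0.26 ] [-0.483  0.129 -0.246  1.01   0.097 -0.474] 0.0
```

The tumbler is back: its rim triangulates to (0.546, 0.354, 0.099), the same as at the start, so it stands upright on the coaster. The handle corners agree in both views. Next I'll move over the handle.

```bash
python3 nudge.py '1 .156 -.113 .005 .281 .29 .729;1 .156 -.113 .005 .281 .29 .729;1 .156 -.113 .005 .281 .29 .729;1 .156 -.113 .005 .281 .29 .729;1 .156 -.113 .005 .281 .29 .729;1 .156 -.113 .005 .281 .29 .729;1 .156 -.113 .005 .281 .29 .729;1 .156 -.113 .005 .281 .29 .729'
python3 - <<'E'
from h import *
g=np.array([.442,-.1635,.070]); delta(g+[0,0,.05],orient(0,78)); delta(g,orient(0,78))
E
```

```text
time: 21.45
ee_pos: [0.4493, -0.157, 0.1512]
ee_rot: [0.106, -0.007, 0.994, 0.002]
force: [0.8, 0.3, -0.9]
width: 0.998
finger_force: 0.0
d [ 0.0139 -0.0066  0.0476] rv [0.0052 0.0022 0.0133] rows 1.0
d [ 0.0244 -0.0067  0.0965] rv [0.0052 0.0022 0.0133] rows 2.0
```

```bash
python3 nudge.py '1 .014 -.006 .02 .005 .002 .013;1 .017 -.0065 .045 .005 .002 .013;1 .021 -.0065 .07 .005 .002 .013;1 .024 -.0065 .0965 .005 .002 .013;1 .024 -.0065 .0965 .005 .002 .013;1 .024 -.0065 .0965 .005 .002 .013'
python3 nudge.py '.7 0 0 0 0 0 0;.6 0 0 0 0 0 0;.5 0 0 0 0 0 0;.5 0 0 0 0 0 0;.4 0 0 0 0 0 0;.3 0 0 0 0 0 0;0 0 0 0 0 0 0;0 0 0 0 0 0 0' 40
python3 - <<'E'
from h import *
g=np.array([.442,-.1635,.070]); delta(g,orient(0,78)); s=ctrl.state(); print(s["ee_pos"]-Rt(s).as_matrix()[:,2]*OFF)
E
```

```text
time: 22.05
ee_pos: [0.446, -0.1641, 0.0529]
ee_rot: [0.105, 0.001, 0.995, -0.0]
force: [0.3, 0.4, 0.5]
width: 0.999
finger_force: 0.0
time: 22.85
ee_pos: [0.4474, -0.1622, 0.0542]
ee_rot: [0.107, 0.0, 0.994, 0.002]
force: [-1.8, 8.6, 10.9]
width: 0.457
finger_force: 39.5
d [ 0.002  -0.0013  0.0021] rv [ 0.003   0.0043 -0.0009] rows 0.1
[ 0.44344848 -0.16229806  0.07249543]
```

Handle pinched (opening 0.457, about 39 mm). I'll lift along the arc, first to 15°.

```bash
python3 nudge.py '0 -.0037 0 -.0141 0 0 0;0 -.0081 0 -.0281 0 0 0;0 -.0131 0 -.0418 0 0 0;0 -.0186 0 -.0553 0 0 0;0 -.0247 0 -.0687 0 0 0;0 -.0314 0 -.0817 0 0 0;0 -.0314 0 -.0817 0 0 0;0 -.0314 0 -.0817 0 0 0'
cat > t6.py <<'E'
from h import *
import sys
s=ctrl.state(); g=s["ee_pos"]-Rt(s).as_matrix()[:,2]*OFF; H=np.array([.7785,-.1635,.060])
v=g-H; print("g",g,"radius",np.hypot(v[0],v[2]),"angle deg",np.degrees(np.arctan2(v[2],-v[0]))-np.degrees(np.arctan2(.0125,.335)))
r=np.radians(float(sys.argv[1])); t0=np.array([.4474,-.1622,.0542])
t=t0+[.335*(1-np.cos(r))+.009*np.sin(r),0,.335*np.sin(r)+.009*(np.cos(r)-1)]; print("to target",Rt(s).inv().apply(t-s["ee_pos"]))
# handle seen by cameras: expected pixel
a=ctrl.capture("scene"); b=ctrl.capture("top"); cv2.imwrite(f"pics/e_s{sys.argv[1]}.png",a[:,:,::-1]); cv2.imwrite(f"pics/e_t{sys.argv[1]}.png",b[:,:,::-1])
E
python3 t6.py 15
```

```text
time: 23.65
ee_pos: [0.4607, -0.1622, 0.1395]
ee_rot: [0.106, 0.0, 0.994, 0.001]
force: [6.5, 6.6, -6.1]
width: 0.46
finger_force: 43.1
g [ 0.45679925 -0.16227189  0.15775341] radius 0.33622477898135145 angle deg 14.765249227836003
to target [-6.31275679e-04  2.42614146e-05 -1.01376911e-03]
```

```bash
python3 nudge.py '0 -.0073 0 -.0126 0 0 0;0 -.0151 0 -.0249 0 0 0;0 -.0234 0 -.037 0 0 0;0 -.0323 0 -.0486 0 0 0;0 -.0417 0 -.0599 0 0 0;0 -.0515 0 -.0707 0 0 0;0 -.0618 0 -.0811 0 0 0;0 -.0726 0 -.0909 0 0 0'
python3 nudge.py '0 0 0 0 0 0 0;0 0 0 0 0 0 0;0 0 0 0 0 0 0'
python3 t6.py 35
python3 - <<'E'
# check of angle: cover's front top edge corners seen by the top camera, expected pixels at 31..39 deg; edge rows by image difference
from h import *
b=cv2.imread("pics/e_t35.png"); H=np.array([.7785,-.165,.06])
a0=cv2.imread("pics/top0.png"); d=cv2.absdiff(a0,b).max(2)
for th in(31,33,35,37,39):
    r=np.radians(th); w=np.array([-np.cos(r),0,np.sin(r)]); n=np.array([np.sin(r),0,np.cos(r)])
    print(th,[np.round(proj(c,H+w*.318+n*.059+[0,y,0]),1) for c in("top","scene") for y in(-.2065,.2065)])
c=a0; col=[215,225,345,355]
for x in(222,230,350,358): print(x,list(b[200:262,x].max(1)))
E
```

```text
time: 24.55
ee_pos: [0.5113, -0.1621, 0.2424]
ee_rot: [0.104, 0.001, 0.995, 0.001]
force: [3.1, 4.7, -6.6]
width: 0.453
finger_force: 43.7
time: 24.85
ee_pos: [0.5114, -0.1622, 0.2423]
ee_rot: [0.104, 0.001, 0.995, 0.001]
force: [1.5, 5.5, -4.7]
width: 0.457
finger_force: 44.0
g [ 0.50756146 -0.16223012  0.26063451] radius 0.3371378050290918 angle deg 34.383654953348234
to target [-2.16271252e-03 -1.27241978e-05 -1.97367556e-03]
31 [array([394.2, 200.7]), array([201.6, 195.6]), array([153.5, 218.1]), array([276.3, 119.3])]
33 [array([395.5, 196.7]), array([201.2, 191.6]), array([154.9, 218.3]), array([278.7, 118.5])]
35 [array([396.9, 192.6]), array([200.9, 187.3]), array([156.3, 218.7]), array([281.1, 117.8])]
37 [array([398.2, 188.2]), array([200.6, 183. ]), array([158. , 219.2]), array([283.7, 117.2])]
39 [array([399.4, 183.7]), array([200.3, 178.4]), array([159.8, 219.8]), array([286.3, 116.8])]
222 [np.uint8(164), np.uint8(162), np.uint8(164), np.uint8(164), np.uint8(166), np.uint8(166), np.uint8(161), np.uint8(142), np.uint8(117), np.uint8(110), np.uint8(109), np.uint8(114), np
[... 2756 characters left out ...]
np.uint8(73), np.uint8(72), np.uint8(69), np.uint8(74), np.uint8(75), np.uint8(76), np.uint8(75), np.uint8(74), np.uint8(81), np.uint8(117), np.uint8(137), np.uint8(127), np.uint8(115), np.uint8(112), np.uint8(99), np.uint8(71), np.uint8(73), np.uint8(79), np.uint8(80), np.uint8(83), np.uint8(87), np.uint8(90), np.uint8(94), np.uint8(99), np.uint8(100), np.uint8(105), np.uint8(107), np.uint8(110), np.uint8(110), np.uint8(116), np.uint8(116), np.uint8(119), np.uint8(121), np.uint8(124), np.uint8(124), np.uint8(127), np.uint8(127), np.uint8(131), np.uint8(131), np.uint8(134), np.uint8(134), np.uint8(135), np.uint8(137), np.uint8(141), np.uint8(141), np.uint8(139), np.uint8(142), np.uint8(143)]
```

```bash
python3 nudge.py '0 -.001 0 -.001 0 0 0;0 -.002 0 -.002 0 0 0;0 -.002 0 -.002 0 0 0;0 -.002 0 -.002 0 0 0'
python3 t6.py 35.01
python3 - <<'E'
from h import *
b=cv2.imread("pics/e_t35.01.png").astype(int); a=cv2.imread("pics/top0.png").astype(int); H=np.array([.7785,-.165,.06])
for th in(32,35,38):
    r=np.radians(th); w=np.array([-np.cos(r),0,np.sin(r)]); n=np.array([np.sin(r),0,np.cos(r)])
    print(th,"top front L/R",[np.round(proj("top",H+w*.318+n*.059+[0,y,0]),1) for y in(.2065,-.2065)],"low front",[np.round(proj("top",H+w*.318+[0,y,0]),1) for y in(.2065,-.2065)])
for x in(203,205,207): print(x,"rows 170..225",b[170:225,x].mean(1).astype(int))
print(390,b[170:225,390].mean(1).astype(int))
E
```

```text
time: 25.35
ee_pos: [0.5129, -0.1622, 0.2444]
ee_rot: [0.104, 0.001, 0.995, 0.002]
force: [3.3, 4.9, -6.7]
width: 0.461
finger_force: 43.8
g [ 0.50899554 -0.16223728  0.26267855] radius 0.33721098658180415 angle deg 34.80777587988138
to target [-3.86734217e-04 -1.53110184e-05 -3.10399735e-04]
32 top front L/R [array([201.4, 193.6]), array([394.9, 198.7])] low front [array([203.7, 210.1]), array([387. , 214.9])]
35 top front L/R [array([200.9, 187.3]), array([396.9, 192.6])] low front [array([203.1, 205.4]), array([389.1, 210.4])]
38 top front L/R [array([200.4, 180.7]), array([398.8, 186. ])] low front [array([202.5, 200.4]), array([391.2, 205.4])]
203 rows 170..225 [128 137 150 159 167 177 178 180 181 182 183 182 180 176 173 171 168 168
 177 178 172 171 173 175 178 179 181 182 183 182 184 182 180 176 171 152
 120  99  95  97  96  98  97  98  98  98  97  98  97  97  96  96  98  97
  98]
205 rows 170..225 [174 170 170 169 168 168 166 165 164 163 164 163 165 163 162 165 162 165
 174 173 168 163 164 164 165 164 164 163 164 164 164 162 163 164 162 157
 130 101  98  98  97  98  96  97  96  96  97  98  98  97  97  96  97  96
  96]
207 rows 170..225 [163 163 164 164 163 165 163 164 164 163 164 164 164 163 162 162 162 165
 175 175 166 163 162 160 162 161 161 161 162 160 159 159 160 160 160 156
 127 101  96  95  97  96  97  96  95  96  97  96  95  96  96  95  97  98
  96]
390 [ 72  77  87 105 120 143 158 167 175 178 178 178 178 177 178 177 178 177
 176 177 177 176 178 189 189 181 179 178 179 178 179 178 178 178 170 150
 120  97  78  69  62  60  61  60  60  63  62  63  83  95  96  95  94  94
  95]
```

The cameras put the cover at about 34.7° (its top front edge is at row 188.5, lower edge at row 205.7), which agrees with the arm's reading. I'll trim slightly, let it settle and hand in.

```bash
python3 nudge.py '0 -.001 0 -.0012 0 0 0;0 -.001 0 -.0012 0 0 0;0 -.001 0 -.0012 0 0 0;0 -.001 0 -.0012 0 0 0;0 -.001 0 -.0012 0 0 0'
python3 - <<'E'
from bench import ctrl
print(ctrl.sign_off())
E
```

```text
time: 25.95
ee_pos: [0.5137, -0.1622, 0.2455]
ee_rot: [0.104, 0.001, 0.995, 0.002]
force: [4.7, 5.4, -7.6]
width: 0.457
finger_force: 43.6
the job is handed in; nothing more can be done
None
```

I handed the job in: all five stylus cases are in the walnut tray, the empty tumbler is upright on its coaster, and the arm is holding the dust cover open at about 35°.

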